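One turn of the slide stage's hand wheel

TASK

Push the flat hand wheel of the slide stage clockwise (seen from above) through exactly one full turn by pushing on its upright handle, so that the handle stands over the fixed pointer again and the next slide lies beneath the lens. Only push, gently, with the fingers: do not grip the handle, do not turn the wheel backwards or round more than once, and leave the bottles and other loose things where they are. Leave the wheel at rest and move clear.

Things in the scene. Friction and masses are not known exactly. Their poses are not given: they have to be found in the camera images.
- wheel (a joint): how far the hand wheel has been turned, in rad: 0 at the start, growing as it turns clockwise seen from above; a full turn is 6.283. The wheel stays where it is left (dry friction: about 2 N sideways at the handle turns it); there is no stop, spring or detent near one turn.
- axle (a point): point on the wheel's upright axle, 112 mm above the table, at the top of the rim. The wheel lies flat: aluminium round rim 156 mm across outside, three steel spokes, steel hub 36 mm across whose top is 114 mm above the table. It sits on a grey gearbox at one end of the slide stage.
- handle (a point): centre of the wheel's handle: an upright black cylinder, 20 mm across and 56 mm tall, standing at the outer end of one spoke, 60 mm from the axle. It reaches from 112 to 168 mm above the table; its sleeve spins freely on its own pin.
- grip: the same handle; origin at the centre of its foot, 112 mm above the table; z up (it spins freely about z, so its yaw means nothing)
- pointer (a point): tip of the fixed flat black pointer that sticks out under the rim, 100 mm from the axle and 90 mm above the table; it shows the direction from the axle in which the handle stands at the start and must stand again at the end
- lens (a point): tip of the lens of the white column over the slide carrier, 80 mm above the table; fixed. The column and head stand up to 330 mm high, about 270 mm from the axle.
- next_slide (a point): centre of the next slide on the black carrier, 30 mm from the lens at the start; one clockwise turn of the wheel moves the carrier 30 mm and brings it beneath the lens
- stage: the whole fixed slide stage; origin on the table under the wheel's axle; its rails run along its -y from the gearbox to 420 mm, 105 mm wide; column on its +x side
- bottle_a: capped glass bottle, 72 mm wide, 140 mm tall; bystander; origin at the centre of its underside
- bottle_b: capped glass bottle, 72 mm wide, 140 mm tall; bystander; origin at the centre of its underside
- bottle_c: small capped glass bottle, 50 mm wide, 95 mm tall; bystander; origin at the centre of its underside
- vial: small glass vial with black cap, 28 mm wide, 50 mm tall; bystander; origin at the centre of its underside
- cap: loose black screw cap, 24 mm wide, 20 mm tall; bystander; origin at the centre of its underside
- slide_box: cardboard slide box, 85 x 50 x 35 mm; bystander; origin at the centre of its underside
- beaker: glass beaker, 66 mm wide, 85 mm tall; bystander; origin at the centre of its underside
- driver: screwdriver 150 mm long, lying along its x; bystander

How it is judged (in metres and radians):
On the way, in this order (a step that is already met when the one before it is completed fails the run):
1. the wheel is pushed by its handle through the first half turn (seen between 0.8 and 2.4 rad) (value of joint wheel between 0.8 and 2.4 rad and contact force between the fingers and grip above 0.3 N).
2. the wheel is pushed by its handle through the second half turn (seen between 3.6 and 5.4 rad) (value of joint wheel between 3.6 and 5.4 rad and contact force between the fingers and grip above 0.3 N).
At the end, for the whole second after the job is handed in: the wheel has turned clockwise by one turn within 0.15 rad (handle within about 9 mm of where it began) and is at rest; the next slide is within 2 mm of the lens axis (value of joint wheel between 6.13319 and 6.43319 rad and velocity of joint wheel between -0.05 and 0.05 rad/s and horizontal distance between next_slide and lens below 0.002 m); the robot touches nothing.
It fails at once if a loose thing is moved, lifted or knocked over (more than 30 mm) (distance of any of bottle_a, bottle_b, bottle_c, vial, cap, driver, slide_box, beaker from where it was at the start of the episode above 0.03 m).
It fails at once if the wheel is turned backwards from its start by more than 0.35 rad (value of joint wheel below -0.35 rad).
It fails at once if the wheel is turned more than 0.5 rad past one turn (value of joint wheel above 6.78319 rad).
It fails at once if the handle is gripped or rammed (more than 25 N) (contact force between the fingers and grip above 25 N).
It also fails if it takes over 58 s, if anything falls off the work surface, if the arm or the gripper's body presses on something with over 40 N, if the wrist force passes 120 N, or if a joint passes its speed limit or range.

ROBOT

A 6-joint arm with a two-finger parallel gripper is mounted at the origin on the work surface. World frame = base frame: x ahead of the robot, y to its left, z up, the work surface at z = 0. Lengths are in mm, angles in rad, forces in N, time in s.
With the tool pointing down it reaches from about 350 to 875 mm from the base axis. Payload 4.2 kg.
Tool frame: the origin (TCP) lies at the very end of the fingers, on their centre line; the grasp point (between the pads) lies arm.grip_depth behind it (arm.grip_depth is the distance from the TCP to the grasp point, in mm); z points along the fingers, y is the direction in which the jaws open and shut (so a half turn about z gives the same grasp; the last joint's range is limited). The gripper opens to 85 mm and grips with 20 to 120 N. Pads are 22 mm wide; open, the fingers measure 114 mm over their backs; the gripper's body (76 mm by 85 mm) begins 54 mm behind the grasp point. The pads swing forward as they close: fully open they stand 13 mm farther back than shut.
Start: joints at [-1.013, 0.385, 0.008, 0, -1.194, -0.259], TCP at [183.999, -597.28, 231.312] pointing down, gripper open.
Joint ranges: [-3.14, 3.14], [-1.21, 2.06], [-1.07, 1.41], [-3.16, 2.05], [-2.99, -0.16], [-3.1, 3.1]. Speed limits (rad/s): [2.79, 2.79, 3.14, 3.14, 3.14, 3.14].

INTERFACE

Orientations are given as a unit quaternion [x, y, z, w].
In Python, from bench import arm, optics, workorder gives the robot as it stands. The module is installed in compiled form; this text tells all that it offers.
- The arm moves only by the tool play_rows, never from a script. Its arguments are lists of equal length, an entry for each row: "travel": the shift along the tool's x, y, z in m, a list of three; "rotation": the turn, a rotation vector about the tool's x, y, z in rad, a list of three; "grip": the opening, from 0 (shut) to 1 (fully open). In form: {"travel": [[x, y, z], ...], "rotation": [[rx, ry, rz], ...], "grip": [grip, ...]}. A call has 1 to 12 rows; each row shifts and turns the commanded pose from where the row before left it, along the tool's axes as they then stand; what a row does not reach is not made up. A row lasts 1/12 s, in which the tool goes at most 41.7 mm and 7.16 degrees, less where a joint would pass 70% of its speed; a pose out of reach is approached as far as the arm can. A call is refused whole if a number of a shift passes 0.0417 or a number of a turn 0.125, either way. A call with a gripper value outside its range is refused whole. The fingers move at their own pace and stop on an object; the grip force is fixed at half the most. Time passes only in rows, so rows that do not move let the fingers close. It gives the time, the measured TCP pose, the force and the opening at its end, in the units of the state.
- arm.read_state(): the state, without advancing time (a new reading comes with each control period).
- optics.get_image(name): name is "scene" or "top" or "wrist"; returns a dict with "image" (480x640x3 uint8, blue, green, red), "depth" (480x640 float32, mm along the optical axis (not along the pixel's ray), 0 where there is no reading), "camera_matrix" (3x3 intrinsics, pixels), "R" (3x3) and "t" (3): a world point X has camera coordinates R X + t; the wrist camera has in their place "hand_eye" (4x4, takes a point from camera to tool coordinates, whose origin is the TCP and whose axes are the flange's). Camera axes: x right, y down, z forward; pixel columns grow to the right and rows downward; lengths in mm; the calibration is good to about 2 mm. The wrist camera is an equidistant fisheye: a pixel r from the principal point sees the ray r / f radians off the axis. A picture is of the moment at which its call begins: read the wrist's pose just before it.
- workorder.job_done(): hands the job in, once; it reports no verdict.
The state is a dict: "clock": time; "joints": joint angles; "joint_vel": joint speeds; "joint_efforts": joint torques, N m; "position": TCP position; "ee_rot": TCP orientation; "contact_force": force on the tool from outside, world axes, zero at the start; "wrist_torque": the same for the moment, N m; "gripper_width": finger opening in mm.
Only numpy, scipy, OpenCV 4.12 (cv2) and the standard library are available. Lean on these libraries where they do the work, as an engineer would, in place of code of your own. Each camera call takes 0.05 s, during which the arm holds its last target. There are 200 camera calls.

## Working session

There is one attempt and no reset: what is moved stays moved. The work goes in short steps, Python scripts to look and compute and a tool call to move; the robot and the scene stay as the last step left them, time stands still between calls to the robot, and variables do not carry over. Pictures are saved under pics/ and viewed, about 8 in all and at most 12, crops included, and the job is handed in when it is done.

Besides the shell and the picture viewer there is one more tool, called after "Call:" as name(argument=value, ...) on one line, values as JSON. play_rows: Moves the arm, as the interface text tells. Its arguments: {"type":"object","properties":{"travel":{"type":"array","items":{"type":"array","items":{"type":"number"}}},"rotation":{"type":"array","items":{"type":"array","items":{"type":"number"}}},"grip":{"type":"array","items":{"type":"number"}}},"required":["travel","rotation","grip"]}

```bash
mkdir -p pics; cat > h.py <<'E'
from bench import arm, optics, workorder
import numpy as np, cv2
from scipy.spatial.transform import Rotation as Ro
def world(d,u,v):
    K=np.array(d["camera_matrix"]);z=d["depth"][v,u]
    c=np.array([(u-K[0,2])/K[0,0]*z,(v-K[1,2])/K[1,1]*z,z])
    return np.array(d["R"]).T@(c-np.array(d["t"]))
def cloud(d):
    K=np.array(d["camera_matrix"]);z=d["depth"].astype(float)
    v,u=np.mgrid[:480,:640]
    c=np.stack([(u-K[0,2])/K[0,0]*z,(v-K[1,2])/K[1,1]*z,z],-1)
    w=(c-np.array(d["t"]))@np.array(d["R"]);w[z==0]=np.nan
    return w
E
python3 - <<'E'
from h import *
s=arm.read_state();print({k:np.round(v,3) for k,v in s.items()},arm.grip_depth)
print(Ro.from_quat(s["ee_rot"]).as_matrix().round(3))
for n in("top","scene"):
    d=optics.get_image(n);cv2.imwrite(f"pics/{n}0.png",d["image"]);np.savez(f"{n}0.npz",**d)
    print(n,-np.array(d["R"]).T@d["t"])
E
```

```text
{'clock': np.float64(0.0), 'joints': array([-1.013,  0.386,  0.007, -0.   , -1.194, -0.259]), 'joint_vel': array([-0.   , -0.001,  0.   , -0.   , -0.001,  0.001]), 'joint_efforts': array([ 1.0000e-03, -3.9229e+01,  1.8840e+01,  4.1860e+00, -5.0000e-03,
       -0.0000e+00]), 'position': array([ 183.829, -596.737,  230.249]), 'ee_rot': array([-0.149,  0.989,  0.001, -0.   ]), 'contact_force': array([-0.206,  0.299,  0.853]), 'wrist_torque': array([ 0.017,  0.04 , -0.014]), 'gripper_width': np.float64(85.495)} 18.700000000000003
[[-0.956 -0.294 -0.001]
 [-0.294  0.956  0.002]
 [ 0.     0.002 -1.   ]]
top [ 411.38342847   48.50472425 1241.88115629]
scene [1313.86549776   38.38132788  807.71360056]
```

View pics/top0.png

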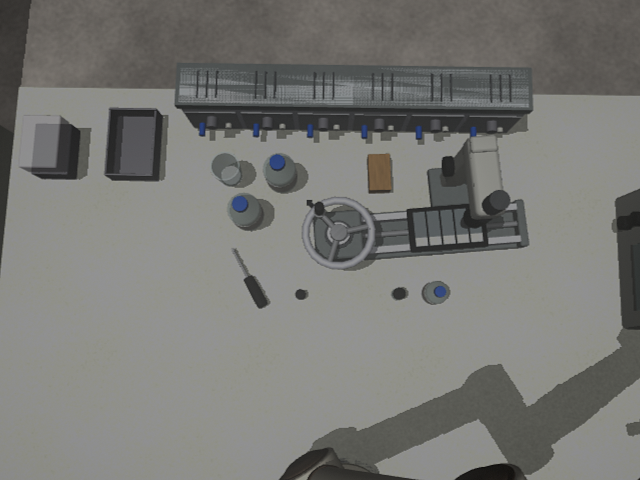

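View pics/scene0.png

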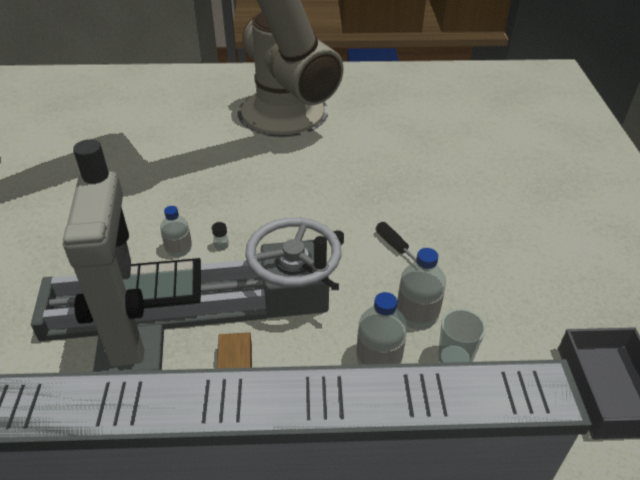

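The top view shows the wheel hub at about (339,233), the handle at (319,209) and the pointer at (309,203). The nearest bottles are at (280,172) and (246,210). Next I'll measure the hub, handle and pointer from depth.

```bash
python3 - <<'E'
from h import *
from scipy.optimize import least_squares
for n in("top","scene"):
    d=dict(np.load(f"{n}0.npz"));w=cloud(d)
    if n=="top": u,v=339,233
    else: u,v=293,247
    c=world(d,u,v);print(n,"hub px",c)
    dd=np.hypot(w[...,0]-c[0],w[...,1]-c[1])
    # rim fit
    m=(dd>55)&(dd<90)&(abs(w[...,2]-107)<8)
    P=w[m][:,:2]
    P=P[np.hypot(*(P-c[:2]).T)>60]
    f=least_squares(lambda p:np.hypot(*(P-p[:2]).T)-p[2],[c[0],c[1],70],loss="soft_l1",f_scale=2)
    print("rim",f.x,len(P),"zmax",np.nanpercentile(w[m][:,2],95))
    a=f.x[:2]
    m=(np.hypot(w[...,0]-a[0],w[...,1]-a[1])<85)&(w[...,2]>125)&(w[...,2]<185)
    H=w[m];print("handle pts",len(H),H.mean(0),H.min(0),H.max(0))
    top=H[H[:,2]>161];print("top",len(top),top.mean(0) if len(top) else None,top.min(0),top.max(0))
    h=top.mean(0)[:2]-a;print("r,ang",np.hypot(*h),np.degrees(np.arctan2(h[1],h[0])))
    g=d["image"].max(2)
    m=(g<60)&(abs(w[...,2]-90)<10)&(np.hypot(w[...,0]-a[0],w[...,1]-a[1])>82)&(np.hypot(w[...,0]-a[0],w[...,1]-a[1])<110)
    if m.any():
        q=w[m];print("pointer",len(q),q.mean(0));e=q.mean(0)[:2]-a;print(np.degrees(np.arctan2(e[1],e[0])),np.hypot(*(q[:,:2]-a).T).max())
# tall things within 260mm of axle (top)
    if n=="top":
        ob=(w[...,2]>25)&(w[...,2]<400)
        nl,lab,st,ct=cv2.connectedComponentsWithStats(ob.astype(np.uint8))
        for i in range(1,nl):
            if st[i,4]>40:
                q=w[lab==i];print(ct[i].round(),st[i,4],np.nanpercentile(q,[2],0).round(),np.nanpercentile(q,98,0).round())
E
```

```text
top hub px [586.50371073  20.64154841 111.89536929]
rim [587.8180943   21.40873861  69.46970687] 1460 zmax 113.4305350791434
handle pts 102 [629.44876571  62.85392648 160.66781623] [622.16265715  54.81949827 129.92116661] [640.83907562  71.36611943 172.12568518]
top 75 [631.29946223  62.80518878 166.89148207] [622.24990349  54.82131071 161.27102367] [640.83907562  71.06479216 172.12568518]
r,ang 60.035784694373895 43.592883593880124
pointer 35 [654.14450446  84.16768279  88.6751205 ]
43.41694877161677 100.06364460624506
[378. 139.] 35285 [[ 548. -371.   38.]] [937. 345. 284.]
[132. 142.] 1161 [[719. 440.  26.]] [878. 550.  52.]
[ 47. 146.] 3111 [[719. 633.  30.]] [838. 719.  97.]
[225. 167.] 572 [[704. 241.  27.]] [764. 302.  87.]
[280. 172.] 1022 [[695. 118.  32.]] [759. 183. 141.]
[380. 172.] 823 [[700. -95.  29.]] [782. -47.  39.]
[631. 255.] 2306 [[ 408. -616.   27.]] [ 690. -593.  119.]
[245. 211.] 1014 [[605. 191.  30.]] [670. 257. 141.]
[436. 292.] 477 [[ 447. -214.   31.]] [ 492. -170.   97.]
[399. 293.] 126 [[ 454. -126.   36.]] [ 478. -102.   55.]
[320. 467.] 1656 [[119.  -8. 147.]] [180. 114. 388.]
scene hub px [1313.86549776   38.38132788  807.71360056]
rim [1313.86549776   38.38132788   70.        ] 0 zmax nan
  return np.nanmean(a, axis, out=out, keepdims=keepdims)
<stdin>:17: RuntimeWarning: Mean of empty slice.
  ret = um.true_divide(
Traceback (most recent call last):
ValueError: zero-size array to reduction operation minimum which has no identity
```

Call:
play_rows(travel=[[0,0,0],[0,0,0],[0,0,0],[-0.016,0.036,0],[-0.016,0.036,0],[-0.016,0.036,0],[-0.016,0.036,0],[-0.016,0.036,0],[-0.016,0.036,0],[-0.016,0.036,0],[-0.016,0.036,0],[-0.016,0.036,0]], rotation=[[0,0,0.1],[0,0,0.1],[0,0,0.098],[0,0,0],[0,0,0],[0,0,0],[0,0,0],[0,0,0],[0,0,0],[0,0,0],[0,0,0],[0,0,0]], grip=[0,0,0,0,0,0,0,0,0,0,0,0])

```text
clock: 1.1
position: [327.7, -271.3, 231.1]
ee_rot: [-0.0, 1.0, 0.0, -0.0]
contact_force: [1.4, 0.4, -0.3]
gripper_width: -0.3
```

Call:
play_rows(travel=[[-0.0155,0.0335,0],[-0.0155,0.0335,0],[-0.0155,0.0335,0],[-0.0155,0.0335,0],[-0.0155,0.0335,0],[-0.0155,0.0335,0],[-0.0155,0.0335,0],[-0.0155,0.0335,0],[-0.0155,0.0335,0],[-0.0155,0.0335,0],[-0.02,0.01,0],[-0.02,0.01,0]], rotation=[[0,0,0],[0,0,0],[0,0,0],[0,0,0],[0,0,0],[0,0,0],[0,0,0],[0,0,0],[0,0,0],[0,0,0],[0,0,0],[0,0,0]], grip=[0,0,0,0,0,0,0,0,0,0,0,0])

```text
clock: 2.1
position: [522.8, 83.9, 230.9]
ee_rot: [-0.002, 1.0, -0.0, -0.0]
contact_force: [0.5, 0.1, 0.6]
gripper_width: -0.1
```

Call:
play_rows(travel=[[-0.02,0.003,0],[-0.02,0.003,0],[-0.02,0.003,0],[-0.02,0.003,0],[0,0,0],[0,0,0.02],[0,0,0.02],[0,0,0.02],[0,0,0.02],[0,0,0.02],[0,0,0],[0,0,0]], rotation=[[0,0,0],[0,0,0],[0,0,0],[0,0,0],[0,0,0],[0,0,0],[0,0,0],[0,0,0],[0,0,0],[0,0,0],[0,0,0],[0,0,0]], grip=[0,0,0,0,0,0,0,0,0,0,0,0])

```text
clock: 3.1
position: [601.5, 93.7, 130.4]
ee_rot: [-0.0, 1.0, -0.001, -0.001]
contact_force: [0.3, -0.5, 0.6]
gripper_width: 0.1
```

```bash
python3 - <<'E'
from h import *
print(arm.read_state()["joints"])
d=optics.get_image("scene");i=d["image"]
cv2.imwrite("pics/s1.png",cv2.resize(i[130:350,180:480],None,fx=2.5,fy=2.5))
E
```

```text
[ 4.20124838e-01  4.44952239e-01 -1.67218575e-01  1.57850544e-04
 -9.61761157e-01 -1.99009759e+00]
```

View pics/s1.png

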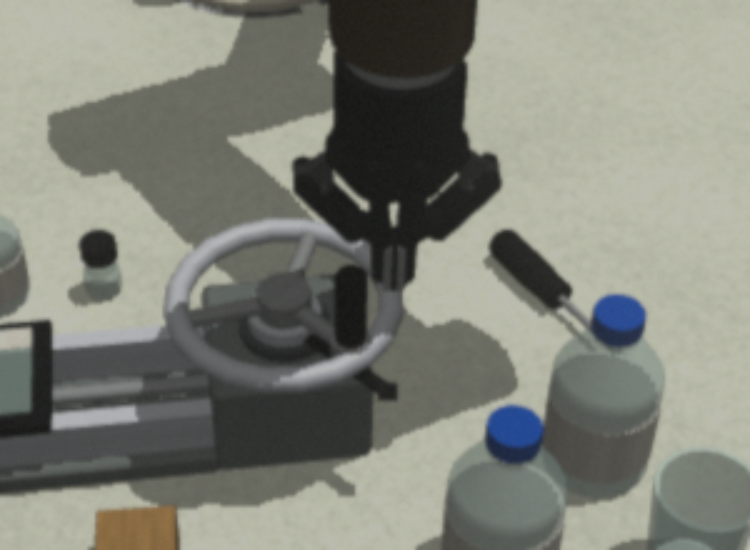

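The closed fingers at crop (393,265) stand behind the handle at (350,305) without touching it. The finger linkage flares out just above handle height, so I'll raise the tool about 17 mm and push with only the tips. Next I'll compute the path.

```bash
cat > path.py <<'E'
import numpy as np,sys
A=np.array([587.6,21.2]);phi0=np.radians(43.5);a,b,r=11,13,10
def s_of(t):
    x,y=abs(t)
    lo,hi=0,60
    for _ in range(40):
        m=(lo+hi)/2;q=np.maximum([m*x-a,m*y-b],0)
        lo,hi=(m,hi) if np.hypot(*q)<r else (lo,m)
    return lo
def P(w,gap=0):
    p=phi0-w;t=np.array([np.sin(p),-np.cos(p)])
    return A+60*np.array([np.cos(p),np.sin(p)])-(s_of(t)+gap)*t
def rows(cur,ws):
    out=[]
    cur=np.array(cur,float)
    for w in ws:
        d=P(w)-cur; e=np.round(d*[-1,1]*2)/2/1000   # tool x=-X, y=+Y, 0.5 mm
        cur=cur+e*[-1000,1000];out.append([float(e[0]),float(e[1]),0])
    return out,cur
E
python3 - <<'E'
from path import *
print(P(0,8),P(0))
c=P(0,8)
c=np.array([601.5,93.7])+np.round((c-[601.5,93.7])*2)/2
print(c)
ws=np.radians(np.arange(0,301,6)); o,c2=rows(c,ws)
for i in range(0,len(o),12): print(o[i:i+12])
print(len(o),c2)
for k in range(0,51,6):print(k,P(ws[k]).round(1))
E
```

```text
[607.06126175  87.85648943] [612.56809835  82.05349447]
[607.   87.7]
[[-0.0055, -0.0055, 0], [-0.0065, -0.003, 0], [-0.006, -0.004, 0], [-0.006, -0.005, 0], [-0.005, -0.006, 0], [-0.0045, -0.006, 0], [-0.0035, -0.006, 0], [-0.003, -0.0065, 0], [-0.002, -0.006, 0], [-0.002, -0.0065, 0], [-0.001, -0.006, 0], [-0.0005, -0.006, 0]]
[[-0.0005, -0.0055, 0], [0.001, -0.0065, 0], [0.001, -0.0065, 0], [0.0025, -0.0065, 0], [0.004, -0.007, 0], [0.0045, -0.0065, 0], [0.0055, -0.0055, 0], [0.006, -0.005, 0], [0.006, -0.0045, 0], [0.006, -0.003, 0], [0.0065, -0.003, 0], [0.006, -0.002, 0]]
[[0.0065, -0.0015, 0], [0.006, -0.0005, 0], [0.006, -0.0005, 0], [0.0055, -0.0, 0], [0.0055, 0.0, 0], [0.006, 0.001, 0], [0.006, 0.002, 0], [0.006, 0.003, 0], [0.006, 0.004, 0], [0.006, 0.005, 0], [0.0055, 0.006, 0], [0.004, 0.006, 0]]
[[0.004, 0.006, 0], [0.003, 0.0065, 0], [0.002, 0.006, 0], [0.0015, 0.0065, 0], [0.001, 0.006, 0], [0.001, 0.006, 0], [0.0, 0.0055, 0], [-0.0005, 0.0065, 0], [-0.0015, 0.0065, 0], [-0.0025, 0.0065, 0], [-0.0035, 0.007, 0], [-0.005, 0.0065, 0]]
[[-0.0055, 0.0055, 0], [-0.0055, 0.005, 0], [-0.006, 0.0045, 0]]
51 [552.5  74.7]
0 [612.6  82.1]
6 [644.1  52. ]
12 [652.8  15.5]
18 [634.4 -22.9]
24 [597.7 -41.7]
30 [562.6 -39.7]
36 [531.1  -9.6]
42 [522.4  26.9]
48 [540.8  65.3]
```

Call:
play_rows(travel=[[0,0,-0.017],[-0.0055,-0.006,0],[-0.002,-0.002,0],[-0.002,-0.002,0],[-0.0015,-0.0015,0],[-0.003,-0.0015,0],[-0.0035,-0.0015,0],[-0.003,-0.002,0],[-0.003,-0.002,0],[-0.006,-0.005,0],[-0.005,-0.006,0],[-0.0045,-0.006,0]], rotation=[[0,0,0],[0,0,0],[0,0,0],[0,0,0],[0,0,0],[0,0,0],[0,0,0],[0,0,0],[0,0,0],[0,0,0],[0,0,0],[0,0,0]], grip=[0,0,0,0,0,0,0,0,0,0,0,0])

```text
clock: 4.15
position: [642.4, 58.6, 147.9]
ee_rot: [-0.001, 1.0, 0.0, 0.0]
contact_force: [-1.0, 2.9, -1.3]
gripper_width: 0.3
```

```bash
cat > wh.py <<'E'
from h import *
from path import A
d=optics.get_image("top");w=cloud(d);s=arm.read_state()
r=np.hypot(w[...,0]-A[0],w[...,1]-A[1])
# dark handle top
m=(r>45)&(r<75)&(w[...,2]>155)&(w[...,2]<176)
# away from tool
q=w[m];print(s["position"].round(1),s["contact_force"].round(1),len(q))
if len(q):
    h=q.mean(0);print(h.round(1)); ph=np.degrees(np.arctan2(h[1]-A[1],h[0]-A[0]));print("phi",ph,"wheel deg",43.5-ph)
cv2.imwrite("pics/t_last.png",cv2.resize(d["image"][150:320,240:520],None,fx=2.5,fy=2.5))
E
python3 wh.py
```

```text
[643.2  57.3 148. ] [ 1.3 -0.2  0.3] 0
```

View pics/t_last.png

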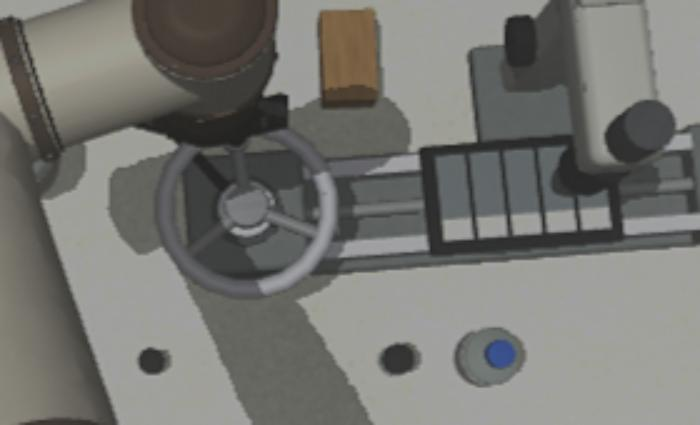

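The arm hides the handle, but its spoke runs from the hub (245,208) to (237,165), so the wheel has turned about 30°, as commanded. The measured force is about 3 N. I'll carry on.

Call:
play_rows(travel=[[-0.0035,-0.006,0],[-0.003,-0.0065,0],[-0.002,-0.006,0],[-0.002,-0.0065,0],[-0.001,-0.006,0],[-0.0005,-0.006,0],[-0.0005,-0.0055,0],[0.001,-0.0065,0],[0.001,-0.0065,0],[0.0025,-0.0065,0],[0.004,-0.007,0],[0.0045,-0.0065,0]], rotation=[[0,0,0],[0,0,0],[0,0,0],[0,0,0],[0,0,0],[0,0,0],[0,0,0],[0,0,0],[0,0,0],[0,0,0],[0,0,0],[0,0,0]], grip=[0,0,0,0,0,0,0,0,0,0,0,0])

```text
clock: 5.2
position: [641.0, -17.7, 148.7]
ee_rot: [-0.0, 1.0, -0.0, 0.001]
contact_force: [2.5, 1.6, 0.0]
gripper_width: -0.2
```

```bash
python3 wh.py; python3 -c "
from path import *
print(P(np.radians(102)))"
```

```text
[639.5 -18.9 148.7] [-1.6 -0.7 -0.6] 72
[617.6 -29.7 166.1]
phi -59.45711743632563 wheel deg 102.95711743632563
[639.94991388 -17.08959331]
```

View pics/t_last.png

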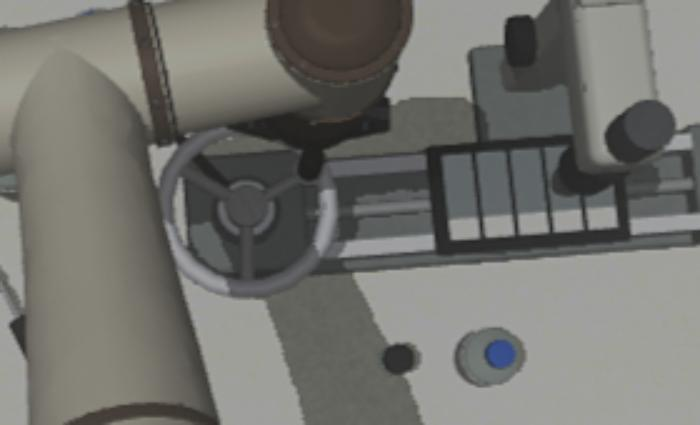

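The handle shows at crop (312,162). The measured wheel angle is 103° against 102° planned, and the bystanders haven't moved.

Call:
play_rows(travel=[[0.0055,-0.0055,0],[0.006,-0.005,0],[0.006,-0.0045,0],[0.006,-0.003,0],[0.0065,-0.003,0],[0.006,-0.002,0],[0.0065,-0.0015,0],[0.006,-0.0005,0],[0.006,-0.0005,0],[0.0055,0,0],[0.0055,0,0],[0.006,0.001,0]], rotation=[[0,0,0],[0,0,0],[0,0,0],[0,0,0],[0,0,0],[0,0,0],[0,0,0],[0,0,0],[0,0,0],[0,0,0],[0,0,0],[0,0,0]], grip=[0,0,0,0,0,0,0,0,0,0,0,0])

```text
clock: 6.25
position: [569.2, -41.5, 148.3]
ee_rot: [-0.0, 1.0, -0.0, 0.0]
contact_force: [2.2, -1.7, 1.6]
gripper_width: -0.1
```

```bash
python3 wh.py; python3 -c "
from path import *
print(P(np.radians(174)))"
```

```text
[567.4 -41.3 148.1] [-0.8 -0.1  0.6] 53
[549.4 -25.1 165.3]
phi -129.51939987413095 wheel deg 173.01939987413095
[568.72623849 -41.58550482]
```

Call:
play_rows(travel=[[0.006,0.002,0],[0.006,0.003,0],[0.006,0.004,0],[0.006,0.005,0],[0.0055,0.006,0],[0.004,0.006,0],[0.004,0.006,0],[0.003,0.0065,0],[0.002,0.006,0],[0.0015,0.0065,0],[0.001,0.006,0],[0.001,0.006,0]], rotation=[[0,0,0],[0,0,0],[0,0,0],[0,0,0],[0,0,0],[0,0,0],[0,0,0],[0,0,0],[0,0,0],[0,0,0],[0,0,0],[0,0,0]], grip=[0,0,0,0,0,0,0,0,0,0,0,0])

```text
clock: 7.3
position: [523.1, 22.1, 148.0]
ee_rot: [-0.0, 1.0, -0.0, -0.001]
contact_force: [-0.9, -2.4, -1.0]
gripper_width: -0.2
```

```bash
python3 wh.py; python3 -c "
from path import *
print(P(np.radians(246)))"
```

```text
[523.2  23.  148.1] [-0.8  1.5  0.1] 0
[522.64031611  21.16100594]
```

Call:
play_rows(travel=[[0,0.0055,0],[-0.0005,0.0065,0],[-0.0015,0.0065,0],[-0.0025,0.0065,0],[-0.0035,0.007,0],[-0.005,0.0065,0],[-0.0055,0.0055,0],[-0.0055,0.005,0],[-0.006,0.0045,0]], rotation=[[0,0,0],[0,0,0],[0,0,0],[0,0,0],[0,0,0],[0,0,0],[0,0,0],[0,0,0],[0,0,0]], grip=[0,0,0,0,0,0,0,0,0])

```text
clock: 8.1
position: [554.1, 75.8, 148.2]
ee_rot: [-0.0, 1.0, 0.0, -0.0]
contact_force: [-2.6, 0.4, 0.4]
gripper_width: 0.1
```

```bash
python3 wh.py; python3 - <<'E'
from path import *
c=np.array([552.5,74.7])
ws=np.radians([306,312,318,324,330,334,338,342,345,348,351,353])
o,c=rows(c,ws);print(o,c);print(rows(c,np.radians([355,357,359,360])))
E
```

```text
[555.9  76.6 148.4] [ 0.8  0.6 -0.6] 0
[[-0.0065, 0.003, 0], [-0.006, 0.003, 0], [-0.0065, 0.002, 0], [-0.006, 0.0015, 0], [-0.006, 0.0005, 0], [-0.004, 0.0005, 0], [-0.004, 0.0, 0], [-0.0035, 0.0, 0], [-0.003, 0.0, 0], [-0.0025, -0.0, 0], [-0.003, -0.0005, 0], [-0.002, -0.0005, 0]] [605.5  84.2]
([[-0.002, -0.0005, 0], [-0.002, -0.0005, 0], [-0.002, -0.001, 0], [-0.001, -0.0, 0]], array([612.5,  82.2]))
```

View pics/t_last.png

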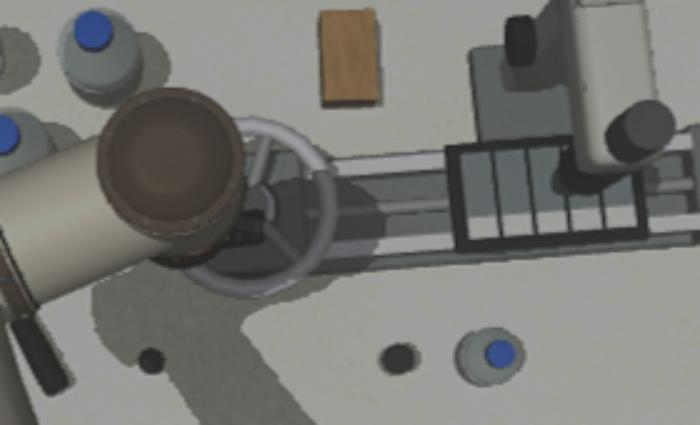

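The spoke at (268,140) and the hub show about 300°, as planned. I'll bring it slowly to just short of the pointer, then back off and measure.

Call:
play_rows(travel=[[-0.0065,0.003,0],[-0.006,0.003,0],[-0.0065,0.002,0],[-0.006,0.0015,0],[-0.006,0.0005,0],[-0.004,0.0005,0],[-0.004,0,0],[-0.003,0,0],[-0.0025,0,0],[-0.002,0,0],[0,0,0],[0,0,0]], rotation=[[0,0,0],[0,0,0],[0,0,0],[0,0,0],[0,0,0],[0,0,0],[0,0,0],[0,0,0],[0,0,0],[0,0,0],[0,0,0],[0,0,0]], grip=[0,0,0,0,0,0,0,0,0,0,0,0])

```text
clock: 9.15
position: [600.6, 85.7, 148.4]
ee_rot: [-0.0, 1.0, 0.0, 0.001]
contact_force: [-0.4, -1.0, 0.5]
gripper_width: -0.0
```

```bash
python3 wh.py; python3 - <<'E'
from h import *
from path import *
p=arm.read_state()["position"][:2]
ws=np.radians(np.arange(320,372,1));i=np.argmin([np.hypot(*(P(w)-p)) for w in ws]);print("equiv deg",320+i,P(ws[i]))
d=optics.get_image("scene")["image"]
cv2.imwrite("pics/s2.png",cv2.resize(d[180:330,20:380],None,fx=2.2,fy=2.2))
E
```

```text
[600.6  85.7 148.5] [ 0.6 -0.4 -1. ] 0
equiv deg 348 [600.6784235   85.01583316]
```

View pics/s2.png

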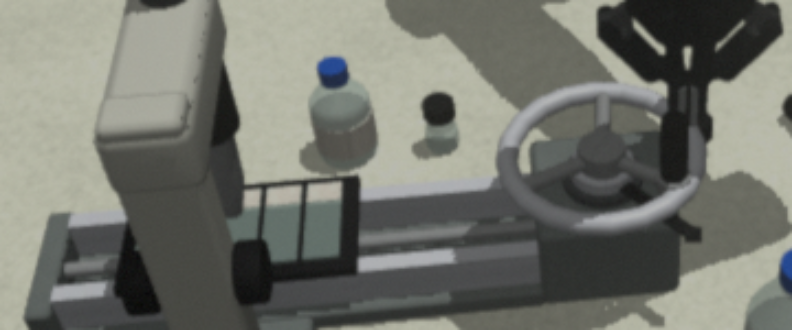

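The handle is just short of the pointer, by roughly 12°. I'll nudge it gently, back straight off and lift clear so the camera can see it.

Call:
play_rows(travel=[[-0.002,-0.0005,0],[-0.002,-0.0005,0],[-0.002,-0.0005,0],[-0.002,-0.0005,0],[-0.001,-0.0005,0],[0,0,0],[0,0,0],[0.003,0.003,0],[0.007,0.0075,0],[0.007,0.0075,0],[0,0,-0.03],[0,0,-0.035]], rotation=[[0,0,0],[0,0,0],[0,0,0],[0,0,0],[0,0,0],[0,0,0],[0,0,0],[0,0,0],[0,0,0],[0,0,0],[0,0,0],[0,0,0]], grip=[0,0,0,0,0,0,0,0,0,0,0,0])

```text
clock: 10.25
position: [589.2, 101.5, 211.1]
ee_rot: [-0.001, 1.0, -0.001, -0.004]
contact_force: [1.7, 0.2, 0.6]
gripper_width: 0.2
```

Call:
play_rows(travel=[[0,0,-0.02],[0.025,-0.01,0],[0.035,-0.02,0],[0.035,-0.02,0],[0.035,-0.02,0],[0.035,-0.02,0],[0,0,0],[0,0,0]], rotation=[[0,0,0],[0,0,0],[0,0,0],[0,0,0],[0,0,0],[0,0,0],[0,0,0],[0,0,0]], grip=[0,0,0,0,0,0,0,0])

```text
clock: 10.92
position: [425.2, 10.5, 234.0]
ee_rot: [-0.001, 1.0, 0.0, 0.001]
contact_force: [0.7, 1.1, 0.2]
gripper_width: -0.1
```

```bash
python3 wh.py
```

```text
[426.8  11.2 234.1] [ 0.5 -0.2 -0.1] 81
[626.3  67.5 166.3]
phi 50.12535910394453 wheel deg -6.6253591039445325
```

View pics/t_last.png

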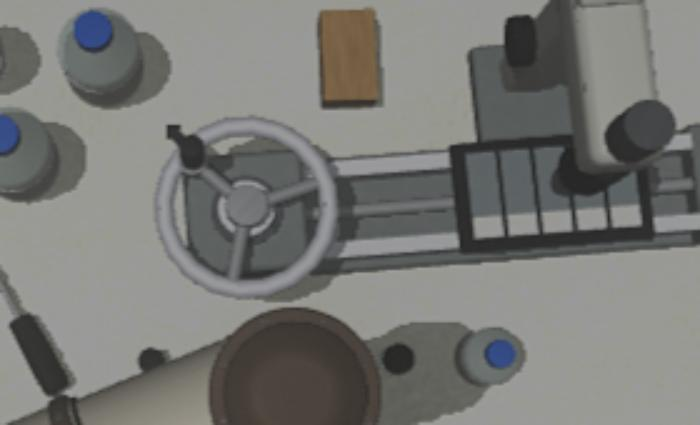

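The handle at (191,152) is about 6.5° short of the pointer at (173,130). That's inside the tolerance, but I'll go back for one small nudge to centre it.

Call:
play_rows(travel=[[-0.033,0.018,0],[-0.033,0.018,0],[-0.033,0.018,0],[-0.033,0.018,0],[-0.033,0.018,0],[0,0,0],[0,0,0.022],[0,0,0.022],[0,0,0.022],[0,0,0.02],[0,0,0],[0,0,0]], rotation=[[0,0,0],[0,0,0],[0,0,0],[0,0,0],[0,0,0],[0,0,0],[0,0,0],[0,0,0],[0,0,0],[0,0,0],[0,0,0],[0,0,0]], grip=[0,0,0,0,0,0,0,0,0,0,0,0])

```text
clock: 11.97
position: [592.2, 101.5, 146.0]
ee_rot: [-0.001, 1.0, -0.001, -0.001]
contact_force: [1.0, -0.6, 0.4]
gripper_width: 0.2
```

```bash
python3 - <<'E'
from h import *
from path import *
p=arm.read_state()["position"];print(p)
for g in(357,360,363): print(g,P(np.radians(g)),P(np.radians(g))-p[:2])
E
```

```text
[592.17780268 101.52308877 145.99547657]
357 [609.4948917   83.13843194] [ 17.31708902 -18.38465683]
360 [612.56809835  82.05349447] [ 20.39029567 -19.46959431]
363 [615.67049218  80.719819  ] [ 23.4926895  -20.80326977]
```

Call:
play_rows(travel=[[-0.007,-0.0075,0],[-0.007,-0.0075,0],[-0.0025,-0.0025,0],[-0.0015,-0.001,0],[-0.0015,-0.001,0],[-0.002,-0.0005,0],[-0.002,-0.001,0],[0,0,0],[0,0,0],[0.003,0.003,0],[0.009,0.0085,0],[0.009,0.009,0]], rotation=[[0,0,0],[0,0,0],[0,0,0],[0,0,0],[0,0,0],[0,0,0],[0,0,0],[0,0,0],[0,0,0],[0,0,0],[0,0,0],[0,0,0]], grip=[0,0,0,0,0,0,0,0,0,0,0,0])

```text
clock: 12.97
position: [593.6, 100.9, 147.0]
ee_rot: [0.0, 1.0, -0.0, -0.0]
contact_force: [-0.4, -0.6, 0.4]
gripper_width: 0.1
```

Call:
play_rows(travel=[[0,0,0],[0,0,-0.03],[0,0,-0.03],[0,0,-0.03],[0.02,-0.01,0],[0.035,-0.02,0],[0.035,-0.02,0],[0.035,-0.02,0],[0.035,-0.02,0],[0,0,0],[0,0,0],[0,0,0]], rotation=[[0,0,0],[0,0,0],[0,0,0],[0,0,0],[0,0,0],[0,0,0],[0,0,0],[0,0,0],[0,0,0],[0,0,0],[0,0,0],[0,0,0]], grip=[0,0,0,0,0,0,0,0,0,0,0,0])

```text
clock: 13.97
position: [435.0, 10.8, 238.1]
ee_rot: [-0.001, 1.0, 0.0, 0.001]
contact_force: [0.0, 0.1, 0.5]
gripper_width: -0.1
```

```bash
python3 wh.py;sleep 0; python3 wh.py
```

```text
[435.4  11.1 237.8] [-0.4  0.2  0.2] 79
[631.   62.7 166.1]
phi 43.703191117397594 wheel deg -0.2031911173975942
[435.6  11.2 237.5] [-0.4  0.5 -0.6] 80
[631.   62.8 166.2]
phi 43.79867859362896 wheel deg -0.29867859362896354
```

View pics/t_last.png

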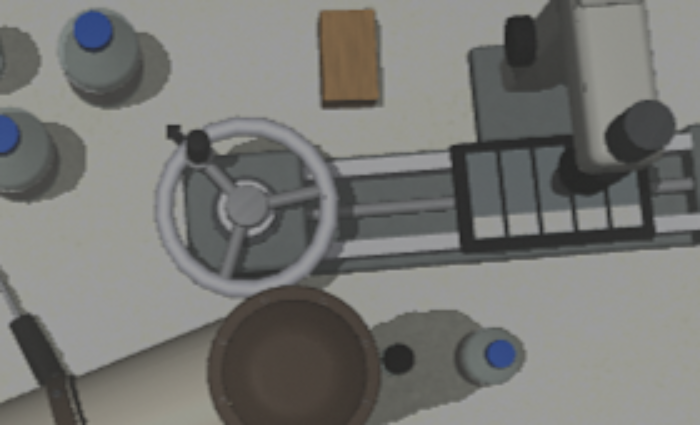

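The handle at (198,146) stands over the pointer again, about 0.2° off, and the wheel is at rest with the tool clear. I'm handing the job in.

```bash
python3 -c "
from bench import workorder
print(workorder.job_done())"
```

```text
the job is handed in; nothing more can be done
None
```

I pushed the wheel clockwise through one full turn by its handle, using the closed fingertips, and handed the job in at about 14 s of the 58 s allowed.

- **Push:** The first pass stopped about 6.6° short of the pointer. That was already within tolerance, but I went back for one small nudge to centre it.
- **Final position:** Two last top-camera measurements put the handle within 0.3° of its starting direction, with the wheel at rest. The handle's measured position is (631.0, 62.8), against (631.3, 62.8) at the start.
- **Forces:** Readings taken at the end of each move call, several of them while pushing, were only about 2–3 N. I did not see the peak between those readings.
- **Surroundings:** The bottles and other loose things I could see in the last pictures had not visibly moved. The tool is clear of the wheel, about 150 mm back and 90 mm higher.
- **Not checked:** I did not measure the slide under the lens directly, because the column hides it. I am relying on the wheel angle and on seeing the carrier shift along the rails.

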